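# Seat a reference disc in a three-point nest

### The arm

A 6-joint arm with a two-finger parallel gripper is mounted at the origin on the work surface. World frame = base frame: x ahead of the robot, y to its left, z up, the work surface at z = 0. Lengths are in m, angles in rad, forces in N, time in s.
With the tool pointing down it reaches from about 0.275 to 0.825 m from the base axis. Payload 5.2 kg.
Tool frame: the origin (TCP) lies midway between the tips of the shut fingers; the grasp point (between the pads) lies 19 mm behind it (arm.grip_point_offset is the distance from the TCP to the grasp point, in m); y points along the fingers, z is the direction in which the jaws open and shut, and the axes are right-handed (so a half turn about y gives the same grasp; the last joint's range is limited). The gripper opens to 93 mm and grips with 3 to 60 N. Pads are 15 mm wide; open, the fingers measure 128 mm over their backs; the gripper's body (75 mm by 188 mm) begins 65 mm behind the grasp point.
Start: joints at [-1.547, 0.259, 1.535, -0, 1.348, -0.203], TCP at [0.124, -0.536, 0.186] pointing down, gripper open.
Joint ranges: [-3.14, 3.14], [-0.91, 2.08], [0.19, 2.58], [-1.22, 4.36], [0.22, 2.71], [-3.12, 3.12]. Speed limits (rad/s): [2.57, 2.57, 3.14, 3.14, 3.14, 3.14].

### API

Orientations are given as a unit quaternion [w, x, y, z].
In Python, from workcell import arm gives the robot as it stands. The module is installed in compiled form; this text tells all that it offers. Calls block until the motion is done:
- arm.move_pose(position, orientation): joint-space move of the TCP to a pose.
- arm.move_l(position, attitude=None, speed=0.15, guard=None): straight line of the TCP; attitude=None keeps the orientation; speed is the mean speed in m/s. With guard (N) it stops when the force on the tool has changed by that much, and returns True; else False.
- arm.goto_joints(angles): joint-space move.
- arm.gripper_open() and arm.close(grip_force=None): open the fingers fully, or close them until they stop; grip_force is the grip in N (None keeps the last).
- arm.hold(seconds).
- arm.ik(position, orientation): joint angles nearest the present ones, or None.
- arm.observe(): the state.
- arm.capture(name): name is "scene" or "top" or "wrist"; returns (picture, depth): 384x512x3 uint8, red, green, blue; 384x512 float32, m along the optical axis (not along the pixel's ray), 0 where there is no reading.
- arm.camera_info(name): a dict with "vfov" (degrees; the focal length in pixels is half the picture's height over the tangent of half this angle, whatever the lens; pixels are square), "cx", "cy" (the principal point, pixels), "world_from_camera" (4x4, takes a point from camera to world coordinates); the wrist camera has in their place "T_tool_cam" (4x4, takes a point from camera to tool coordinates, whose origin is the TCP and whose axes are the tool frame's). Camera axes: x right, y up, looking along -z (the intrinsics and any distortion apply to the point x, -y, -z); pixel columns grow to the right and rows downward; lengths in m; the calibration is good to about 2 mm. The wrist camera is an equidistant fisheye: a pixel r from the principal point sees the ray r / f radians off the axis. A picture is of the moment at which its call begins: read the wrist's pose just before it. camera_info takes no time and is no camera call.
A pose or a line that the arm cannot do raises arm.PlanningError and nothing moves.
- arm.finish_job(): hands the job in, once; it reports no verdict.
The state is a dict: "t": time; "qpos": joint angles; "dq": joint speeds; "joint_efforts": joint torques, N m; "eef_pos": TCP position; "ee_rot": TCP orientation; "contact_force": force on the tool from outside, world axes, zero at the start; "wrist_torque": the same for the moment, N m; "gripper_width": finger opening in m.
Only numpy, scipy, OpenCV 4.12 (cv2) and the standard library are available. Lean on these libraries where they do the work, as an engineer would, in place of code of your own. Each camera call takes 0.05 s, during which the arm holds its last target.

### The job

Take the larger of the two knobbed reference discs and set it down gently, flat in the open nest between the clamp and the two ball-ended studs, and let go of it. Then push the clamp's upright tab forward so that the clamp nudges the disc home into firm contact with both studs, pressing it with at least 5 N but never more than 16 N, and leave it held there, touched by studs and clamp alike. Leave the other things where they are.

Things in the scene. Friction and masses are not known exactly. Their poses are not given: they have to be found in the camera images.
- disc_center (a point): The larger reference disc, bare aluminium, loose, 0.25 kg: a round flange 54 mm in diameter and 14 mm thick with a round knob of 18 mm diameter standing on its centre, 46 mm tall in all. The point lies on its axis, half-way up (23 mm above its underside); z is its axis. It stands flat on the table at the start.
- disc: The same disc; origin at the centre of its underside.
- small_disc: The other disc, not wanted: the same but for a flange of only 38 mm diameter. Origin at the centre of its underside. The two change places between starts.
- nest (a point): Point on the top face of the nest's base plate, in the middle of a small dark spot (22 mm) near which the disc belongs. The y axis is the nest's axis, from clamp to studs; z up. The seated disc's centre lies on this axis, at y from -14 to +14 mm (see studs_nominal). Set down with its centre at y = -18 mm, the disc stands free of clamp (15 mm) and studs (2 mm) in every start.
- studs_nominal (a point): Point fixed to the base plate (nest axes), midway between the two studs' ball ends at their middle setting. The dark bracket with the studs is set up to 14 mm either way along y each time; that is not measured, so find the seat by feel. Studs: round pins along y, ball ends of 5 mm radius, centres at x = -24.5 and +24.5 mm, 20.6 mm beyond the seated disc's centre, 7.5 mm above the plate.
- clamp (a joint): Travel of the steel clamp to the studs, m: 0 fully back, 0.068 end stop. Its flat front face (26 mm wide, 3.5 to 13.5 mm above the plate) is at nest y = -75 mm + travel. Starts at 0 to 0.015, meets the seated disc at 0.034 to 0.062. Polished; drag about 5 N, no spring, stays where left. It is stiff: once the disc is seated the force climbs by many newtons per mm.
- clamp_tab (a point): Middle of the rear face of the clamp's upright tab, 10 mm below the tab's top edge. The tab is a plate 30 mm wide (x), 10 mm thick (y), from the clamp up to 52 mm above the base plate; this point is 40 mm above the base plate, with free room behind it (towards -y). Axes as those of the nest; pushing towards +y closes the clamp.
- stage: The nest's fixed aluminium base plate, at another place and yaw each time: 120 mm (x) by 225 mm (y, from -150 to +75 mm), 20 mm high. Origin on the table, under the nest point. On it sit the clamp (-y end) and the stud bracket (+y end, rising 18 mm above the plate).
Things that resemble listed ones, but are neither listed nor needed, are in the scene too. What is shaped like the disc but red is not meant.

How it is judged:
On the way, in this order (a step that is already met when the one before it is completed fails the run):
1. the larger disc stands flat in the open nest, let go of, before the clamp presses it (horizontal distance between disc and nest below 0.03 m and z of disc in the frame of nest below 0.003 m and angle between disc's own z axis and vertical below 0.05 rad and contact force between disc and the fingers below 0.05 N and contact force between disc and clamp below 0.3 N), for 0.2 s.
2. the clamp presses the disc with more than 3 N against both studs (contact force between disc and clamp above 3 N and contact force between disc and stud_a above 1 N and contact force between disc and stud_b above 1 N), for 0.1 s.
At the end, for the whole second after the job is handed in: The larger disc is at rest flat on the base plate (within 0.04 rad, its underside within 3 mm), within 17 mm of the nest point, and still bears on both studs (over 0.3 N each) and on the clamp (over 0.5 N) (contact force between disc and clamp above 0.5 N and contact force between disc and stud_a above 0.3 N and contact force between disc and stud_b above 0.3 N and horizontal distance between disc and nest below 0.017 m and z of disc in the frame of nest below 0.003 m and angle between disc's own z axis and vertical below 0.04 rad and linear speed of disc below 0.005 m/s); the robot touches nothing.
It fails at once if the clamp presses the disc with more than 16 N (contact force between disc and clamp above 16 N).
It fails at once if the disc bears on a stud with more than 16 N (contact force between disc and stud_a above 16 N or contact force between disc and stud_b above 16 N).
It fails at once if the disc is set down hard (more than 40 N on the base plate) (contact force between disc and stage_c0 above 40 N).
It fails at once if another thing is moved by more than 20 mm (distance of any of small_disc, flask_a, flask_b, flask_c, cuvette_rack, stopper, brush, reagent, beaker from where it was at the start of the episode above 0.02 m).
It also fails if it takes over 54 s, if anything falls off the work surface, if the arm or the gripper's body presses on something with over 40 N, if the wrist force passes 120 N, or if a joint passes its speed limit or range.

## Working session

There is one attempt and no reset: what is moved stays moved. The work goes in short steps, each a Python script; the robot and the scene stay as the last script left them, time stands still between calls to the robot, and variables do not carry over. Pictures are saved under pics/ and viewed, and the job is handed in when it is done.

```bash
mkdir -p pics; ls
python3 - <<'E'
from workcell import arm
import cv2,numpy as np
o=arm.observe(); print({k:np.round(v,3) for k,v in o.items()}); print(arm.grip_point_offset)
for n in("scene","top"):
    p,d=arm.capture(n); cv2.imwrite(f"pics/{n}0.png",p[:,:,::-1]); np.save(f"pics/{n}0.npy",d)
    print(n,arm.camera_info(n))
print(arm.camera_info("wrist"))
E
```

```text
pics
{'t': np.float64(0.0), 'qpos': array([-1.547,  0.259,  1.536, -0.   ,  1.348, -0.203]), 'dq': array([-0.   ,  0.001, -0.001, -0.001, -0.001, -0.002]), 'joint_efforts': array([ 0.0000e+00, -4.3731e+01, -2.8401e+01,  7.2000e-02,  4.1000e-02,
       -0.0000e+00]), 'eef_pos': array([ 0.124, -0.535,  0.185]), 'ee_rot': array([ 0.08 , -0.08 ,  0.703, -0.702]), 'contact_force': array([ 0.632, -0.194, -0.361]), 'wrist_torque': array([ 0.011, -0.013, -0.012]), 'gripper_width': np.float64(0.093)}
0.0188
scene {'vfov': 42.94523054937261, 'cx': 252.17647254411997, 'cy': 190.59770675602357, 'world_from_camera': array([[-0.37877563, -0.71634035,  0.58599107,  1.21767096],
       [ 0.92544239, -0.29948557,  0.23208788,  0.22266256],
       [ 0.00924196,  0.6302102 ,  0.77636955,  0.98908653],
       [ 0.        ,  0.        ,  0.        ,  1.        ]])}
top {'vfov': 50.345755668960805, 'cx': 254.56531820853425, 'cy': 194.75107985901545, 'world_from_camera': array([[-0.02527241,  0.98364534, -0.17833436,  0.3921016 ],
       [-0.99954033, -0.02187522,  0.02099052, -0.03223909],
       [ 0.01674612,  0.17878286,  0.98374603,  0.84039408],
       [ 0.        ,  0.        ,  0.        ,  1.        ]])}
{'vfov': 65.70646984690485, 'cx': 259.6719942275352, 'cy': 190.44198399596212, 'T_tool_cam': array([[ 8.32364105e-04, -9.56435864e-01, -2.91941337e-01,
        -7.98200228e-02],
       [ 9.73279229e-04,  2.91942075e-01, -9.56435506e-01,
        -1.97922877e-01],
       [ 9.99999180e-01,  5.11962144e-04,  1.17388127e-03,
        -2.00760610e-04],
       [ 0.00000000e+00,  0.00000000e+00,  0.00000000e+00,
         1.00000000e+00]])}
```

View pics/scene0.png

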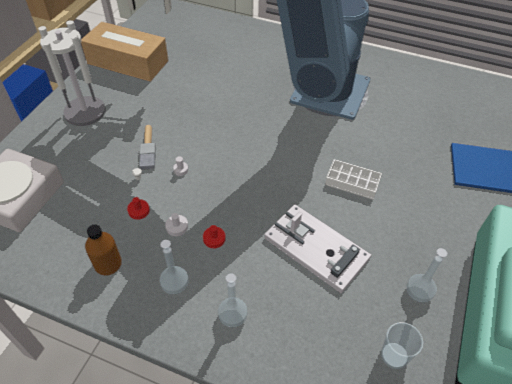

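View pics/top0.png

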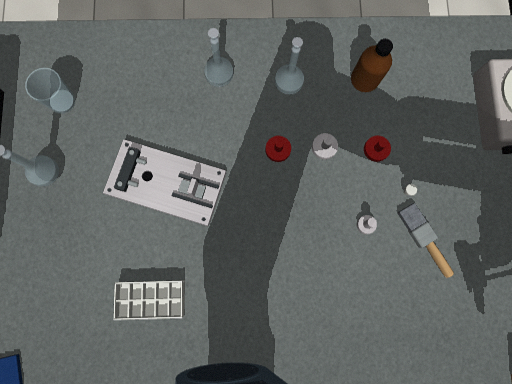

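The scene view shows grey discs at (177,224) and (180,167), red ones at (138,208) and (214,236), and the stage near (317,247). In the top view, the grey discs are at (325,146) and (367,224), the reds at (278,148) and (377,148), and the stage near (165,180) with its dark spot at (147,176). The wanted disc looks like the top-view grey one at (325,146), because it is bare metal and has the larger flange. I'll confirm that in a crop with measured diameters.

```bash
cat > h.py <<'E'
import cv2,numpy as np
from workcell import arm
def info(n):
    c=arm.camera_info(n); return c,192/np.tan(np.radians(c["vfov"]/2)),np.array(c["world_from_camera"])
def ray(n,uv):
    c,f,T=info(n); d=T[:3,:3]@np.array([(uv[0]-c["cx"])/f,-(uv[1]-c["cy"])/f,-1]); return T[:3,3],d
def onz(n,uv,z):
    o,d=ray(n,uv); return o+d*(z-o[2])/d[2]
def proj(n,p):
    c,f,T=info(n); q=T[:3,:3].T@(np.array(p)-T[:3,3]); return np.array([c["cx"]-f*q[0]/q[2],c["cy"]+f*q[1]/q[2]])
E
python3 - <<'E'
from h import *
p=cv2.imread("pics/top0.png");d=np.load("pics/top0.npy")
a=cv2.resize(p[110:260,250:400],(400,400),interpolation=cv2.INTER_CUBIC)
b=cv2.resize(p[130:235,95:235],(533,400),interpolation=cv2.INTER_CUBIC)
cv2.imwrite("pics/crop.png",cv2.resize(np.hstack([a,b]),(800,343)))
c=cv2.imread("pics/scene0.png")
cv2.imwrite("pics/crop2.png",cv2.resize(c[195:295,255:375],(720,600),interpolation=cv2.INTER_CUBIC))
for uv in [(325,150),(367,224),(325,146),(318,150),(147,176),(170,213),(60,230)]:
    dd=d[uv[1],uv[0]]; o,r=ray("top",uv); print(uv,dd,(o+r*dd).round(4))
hsv=cv2.cvtColor(p,cv2.COLOR_BGR2HSV)
m=((hsv[...,1]<30)&(hsv[...,2]>125)).astype(np.uint8)
n,l,s,ce=cv2.connectedComponentsWithStats(m)
for i in range(1,n):
    if s[i,4]>60: print(s[i],ce[i].round(1),onz("top",ce[i],.014).round(4))
E
```

```text
(325, 150) 0.85858494 [ 0.634  -0.2003  0.0151]
(367, 224) 0.80443347 [ 0.4733 -0.2692  0.0424]
(325, 146) 0.84003735 [ 0.6369 -0.1968  0.0344]
(318, 150) 0.8573231 [ 0.634  -0.1854  0.016 ]
(147, 176) 0.833031 [0.5838 0.1687 0.0241]
(170, 213) 0.82392496 [0.5071 0.1217 0.0204]
(60, 230) 0.8366328 [ 0.4804  0.3501 -0.0022]
[   0    0   59   22 1211] [29. 10.] [0.9693 0.4399 0.014 ]
[361   0  19  16 101] [369.8   6.3] [ 0.9681 -0.3207  0.014 ]
[ 395    0  115   16 1564] [457.4   7.5] [ 0.9623 -0.5199  0.014 ]
[249   6  23  12 105] [262.5  13.6] [ 0.9532 -0.078   0.014 ]
[71 11 22  9 79] [84.2 16.4] [0.952  0.3176 0.014 ]
[208  28  11  17 138] [213.1  35.2] [0.9022 0.0326 0.014 ]
[292  37  11  16 118] [296.6  44.1] [ 0.8778 -0.1512  0.014 ]
[490  59  22  63 770] [500.1  87.1] [ 0.7688 -0.5918  0.014 ]
[504  70   8  40 224] [508.2  88.5] [ 0.7653 -0.6094  0.014 ]
[ 103  139  123   87 4823] [165.7 183.6] [0.5693 0.1324 0.014 ]
[  0 145  11  14  78] [  4.  152.2] [0.6432 0.4674 0.014 ]
[314 146  24  13 167] [326.2 152.4] [ 0.629  -0.2026  0.014 ]
[ 25 169  23  16 110] [ 33.8 177.5] [0.588  0.4024 0.014 ]
[406 184  12  12 108] [411.2 189.5] [ 0.5457 -0.3751  0.014 ]
[358 217  19  17 211] [367.6 225.3] [ 0.4735 -0.2786  0.014 ]
[413 223  25  24 333] [424.8 234.7] [ 0.4516 -0.3942  0.014 ]
[ 113  281   69   40 1983] [149.  299.7] [0.338  0.1619 0.014 ]
```

View pics/crop.png

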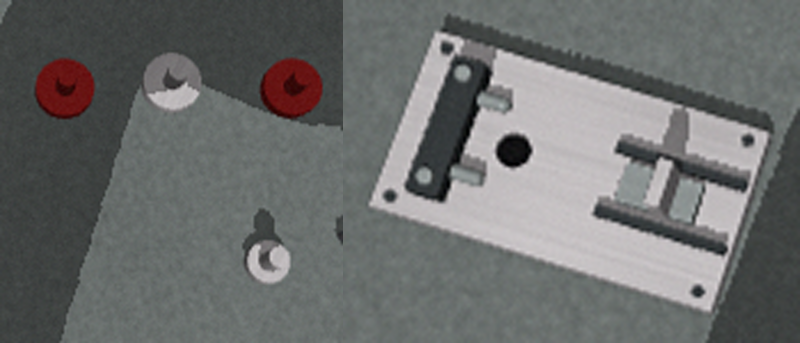

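View pics/crop2.png

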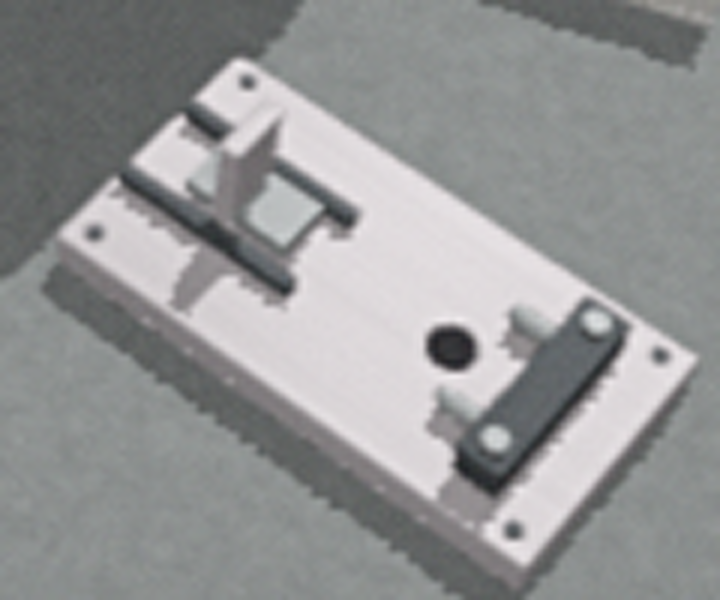

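The crop confirms it. The bare-metal disc at top (325,146), half in shadow, has the same flange size as the red ones, while the grey one at (367,224) is clearly smaller. On the stage, the studs and dark bracket are at the left end, and the clamp with its upright tab is at the right end. Next I'll measure the disc and the nest.

```bash
cat >> h.py <<'E'
def q_of(R):
    from scipy.spatial.transform import Rotation as Ro
    x,y,z,w=Ro.from_matrix(R).as_quat(); return [w,x,y,z]
def qdown(th): # jaw dir (tool z) at angle th, tool y down
    c,s=np.cos(th),np.sin(th)
    return q_of(np.array([[s,0,c],[-c,0,s],[0,-1,0]]))
def wproj_ray(o,uv):
    from scipy.spatial.transform import Rotation as Ro
    w,x,y,z=o["ee_rot"]; R=Ro.from_quat([x,y,z,w]).as_matrix()
    c=arm.camera_info("wrist"); f=192/np.tan(np.radians(c["vfov"]/2)); T=np.array(c["T_tool_cam"])
    a,b=uv[0]-c["cx"],uv[1]-c["cy"]; r=np.hypot(a,b)+1e-9; t=r/f
    d=np.array([np.sin(t)*a/r,-np.sin(t)*b/r,-np.cos(t)])
    return np.array(o["eef_pos"])+R@T[:3,3], R@T[:3,:3]@d
def won(o,uv,z):
    p,d=wproj_ray(o,uv); return p+d*(z-p[2])/d[2]
E
cat > m.py <<'E'
from h import *
def depthpts(n):
    d=np.load(f"pics/{n}0.npy"); c,f,T=info(n); v,u=np.mgrid[:384,:512]
    P=np.stack([(u-c["cx"])/f*d,-(v-c["cy"])/f*d,-d],-1)@T[:3,:3].T+T[:3,3]; return P
for n in("top","scene"):
    P=depthpts(n); 
    sel=(np.hypot(P[...,0]-.635,P[...,1]+.197)<.06)
    k=sel&(P[...,2]>.036)&(P[...,2]<.056); print(n,"knob",k.sum(),np.median(P[k],0).round(4),P[k].std(0).round(4))
    g=(sel&(P[...,2]>.008)).astype(np.uint8); v,u=np.nonzero(g); print(" flange bbox",u.min(),u.max(),v.min(),v.max())
    fl=sel&(P[...,2]>.008)&(P[...,2]<.021); print(" flange z",np.median(P[fl][:,2]))
    ctr,r=cv2.minEnclosingCircle(P[fl][:,:2].astype(np.float32)); print(" flange circ",np.round(ctr,4),round(r,4))
    img=cv2.imread(f"pics/{n}0.png"); hsv=cv2.cvtColor(img,cv2.COLOR_BGR2HSV)
    m=((hsv[...,1]<30)&(hsv[...,2]>125)).astype(np.uint8)
    if n=="scene":
        m[:]=((hsv[...,1]<40)&(hsv[...,2]>165))
    cs,_=cv2.findContours(m,cv2.RETR_EXTERNAL,cv2.CHAIN_APPROX_NONE)
    seed=proj(n,[.55,.14,.02]); 
    cc=[x for x in cs if cv2.contourArea(x)>1500 and cv2.pointPolygonTest(cv2.convexHull(x),tuple(map(float,seed)),False)>0]
    for x in cc:
        h=cv2.convexHull(x).reshape(-1,2); W=np.array([onz(n,p,.02)[:2] for p in h],np.float32)
        (c0,sz,an)=cv2.minAreaRect(W*1000); print(" plate",np.round(c0,1),np.round(sz,1),round(an,2))
    s0=proj(n,[.575,.168,.02]).astype(int); print(s0)
    dk=np.zeros(m.shape,np.uint8); dk[s0[1]-15:s0[1]+15,s0[0]-15:s0[0]+15]=(img.max(2)<60)[s0[1]-15:s0[1]+15,s0[0]-15:s0[0]+15]
    nn,l,s,ce=cv2.connectedComponentsWithStats(dk)
    for i in range(1,nn):
        if s[i,4]>15: print(" spot",s[i],ce[i].round(1),onz(n,ce[i],.02).round(4))
E
python3 m.py
```

```text
top knob 75 [ 0.6441 -0.1993  0.0462] [0.0049 0.0047 0.0027]
 flange bbox 312 337 133 158
 flange z 0.014737854072881973
 flange circ [ 0.6452 -0.2003] 0.0274
 plate [572.5 134.5] [223.9 120.4] 71.45
[147 180]
 spot [132 165   4   9  21] [132.9 168. ] [0.6023 0.199  0.02  ]
 spot [142 172  11   9  78] [146.9 175.8] [0.5852 0.17   0.02  ]
scene knob 56 [ 0.65   -0.1985  0.0458] [0.0051 0.0049 0.0035]
 flange bbox 166 187 213 234
 flange z 0.014431722745432363
 flange circ [ 0.6499 -0.2006] 0.0282
 plate [576.6 133.9] [224.6 120. ] 71.33
[330 247]
 spot [327 250   7   6  32] [329.8 252.5] [0.5881 0.1693 0.02  ]
```

The two views agree on size: the flange is 54–56 mm across, 14.5 mm high, with the knob top at 46 mm, and the plate measures 224×120 mm. They differ by about 4 mm in x. I'll refine with the wrist camera above the disc.

Run:
```python
from h import *
TH=np.radians(71.4-90)
for th in(TH,TH+np.pi,TH-np.pi):
    for p in([.6475,-.2,.15],[.58,.15,.15],[.55,.05,.08]):
        q=arm.ik(p,qdown(th)); print(round(th,2),p,None if q is None else np.round(q,2))
arm.move_pose([.6475,-.2005,.16],qdown(TH))
o=arm.observe(); p,d=arm.capture("wrist"); np.savez("pics/w1.npz",d=d,**o)
cv2.imwrite("pics/w1.png",p[:,:,::-1]); print(o["t"],o["eef_pos"],o["contact_force"],o["qpos"])
```

```text
-0.32 [0.6475, -0.2, 0.15] [-0.46  0.51  1.25 -0.    1.38 -0.14]
-0.32 [0.58, 0.15, 0.15] [ 0.07  0.37  1.47 -0.    1.3   0.39]
-0.32 [0.55, 0.05, 0.08] [-0.11  0.36  1.68 -0.    1.11  0.21]
2.82 [0.6475, -0.2, 0.15] [-0.46  0.51  1.25 -0.    1.38  3.  ]
2.82 [0.58, 0.15, 0.15] [ 0.07  0.37  1.47 -0.    1.3  -2.75]
2.82 [0.55, 0.05, 0.08] [-0.11  0.36  1.68 -0.    1.11 -2.93]
-3.47 [0.6475, -0.2, 0.15] [-0.46  0.51  1.25 -0.    1.38  3.  ]
-3.47 [0.58, 0.15, 0.15] [ 0.07  0.37  1.47 -0.    1.3  -2.75]
-3.47 [0.55, 0.05, 0.08] [-0.11  0.36  1.68 -0.    1.11 -2.93]
2.325 [ 0.64704349 -0.20176588  0.16012509] [ 0.56688345 -0.55035075 -0.15081078] [-4.66254651e-01  5.05059132e-01  1.23209878e+00 -3.92543183e-04
  1.40429928e+00 -1.39868708e-01]
```

View pics/w1.png

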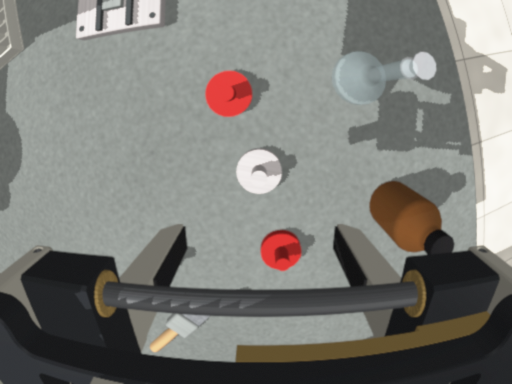

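The wrist view shows the white disc at (259,171) between the reds at (229,93) and (281,250), so it is the wanted one. I'll measure it here.

```bash
python3 - <<'E'
from h import *
o=np.load("pics/w1.npz"); img=cv2.imread("pics/w1.png"); hsv=cv2.cvtColor(img,cv2.COLOR_BGR2HSV)
m=np.zeros((384,512),np.uint8); m[140:205,225:295]=(hsv[...,2]>165)[140:205,225:295]
cs,_=cv2.findContours(m,cv2.RETR_EXTERNAL,cv2.CHAIN_APPROX_NONE); c=cv2.convexHull(max(cs,key=cv2.contourArea)).reshape(-1,2)
W=np.array([won(o,p,.014)[:2] for p in c],np.float32)
print(cv2.minEnclosingCircle(W*1000),cv2.fitEllipse((W*1000).astype(np.float32)))
d=o["d"]; print(d[160:180:5,240:280:8])
# spot/plate direction not visible; knob top
k=np.zeros_like(m)
E
python3 - <<'E'
import cv2
i=cv2.imread("pics/w1.png"); cv2.imwrite("pics/w1c.png",cv2.resize(i[135:210,220:300],None,fx=7,fy=7,interpolation=cv2.INTER_CUBIC))
E
```

```text
((643.80419921875, -203.98654174804688), 30.45102882385254) ((643.4880981445312, -202.24749755859375), (55.323455810546875, 58.10961151123047), 34.199520111083984)
[[0.34902483 0.34998024 0.3491622  0.34847435 0.34873527]
 [0.35118833 0.3501186  0.3496943  0.35162234 0.35236388]
 [0.35265395 0.35298148 0.3251395  0.331854   0.35306635]
 [0.35459393 0.35571998 0.32202643 0.32063663 0.3540749 ]]
```

View pics/w1c.png

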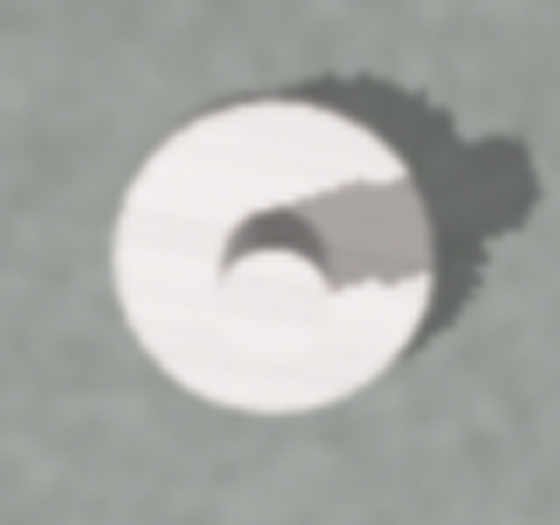

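Run:
```python
from h import *
TH=np.radians(71.4-90)
arm.move_l([.6455,-.2018,.08],speed=.15)
o=arm.observe(); p,d=arm.capture("wrist"); np.savez("pics/w2.npz",d=d,**o); cv2.imwrite("pics/w2.png",p[:,:,::-1])
print(arm.move_l([.6455,-.2018,.0195],speed=.08,guard=6)); print(arm.observe()["eef_pos"])
arm.close(25); o=arm.observe(); print(o["t"],o["gripper_width"],o["contact_force"],o["eef_pos"])
```

```text
False
[ 0.64591546 -0.20201351  0.01988863]
5.4667 0.0005324698452560191 [0.54444939 0.26632236 0.58900653] [ 0.64548928 -0.20182467  0.01950708]
```

View pics/w2.png

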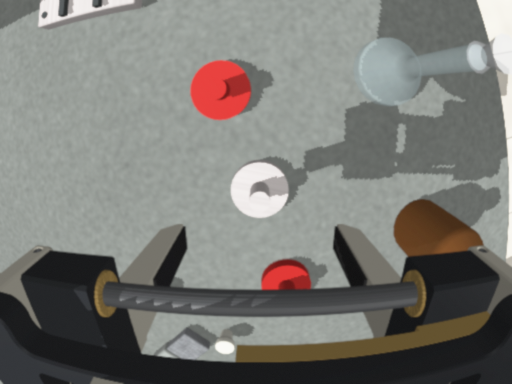

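The gripper closed on nothing (width 0.5 mm). I'll look before moving.

Run:
```python
from h import *
o=arm.observe(); p,d=arm.capture("wrist"); np.savez("pics/w3.npz",d=d,**o); cv2.imwrite("pics/w3.png",p[:,:,::-1])
for n in("scene","top"):
    p,d=arm.capture(n); cv2.imwrite(f"pics/{n}3.png",p[:,:,::-1])
    c=proj(n,[.6455,-.2018,.03]).astype(int); x=p[max(c[1]-55,0):c[1]+55,c[0]-55:c[0]+55,::-1]; cv2.imwrite(f"pics/{n}3c.png",cv2.resize(x,(390,390),interpolation=cv2.INTER_CUBIC))
cv2.imwrite("pics/c3.png",np.hstack([cv2.imread("pics/scene3c.png"),cv2.imread("pics/top3c.png")]))
```

```text
(no output)
```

View pics/w3.png

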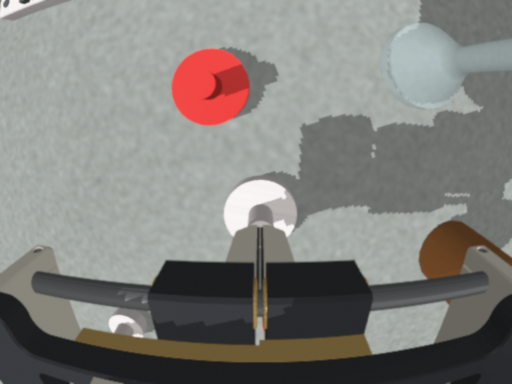

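View pics/c3.png

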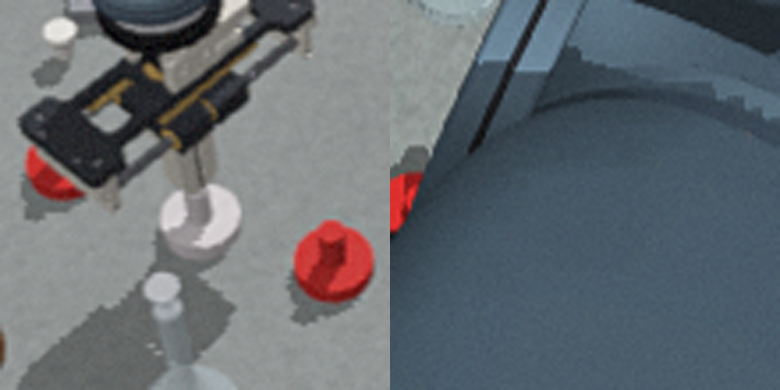

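The wrist and scene views show the closed fingers standing just behind the knob, on the -nest-y side, so the knob slipped out forward. I'll measure the disc against the fingers in each view.

```bash
python3 - <<'E'
from h import *
from scipy.spatial.transform import Rotation as Ro
for n,box in(("w1",(140,205,225,295)),("w2",(155,225,222,296)),("w3",(175,240,215,305))):
    o=np.load(f"pics/{n}.npz"); img=cv2.imread(f"pics/{n}.png"); hsv=cv2.cvtColor(img,cv2.COLOR_BGR2HSV)
    a,b,c,e=box
    d=o["d"]; v,u=np.mgrid[a:b:1,c:e:1]
    pts=[]
    for vv,uu in zip(v.ravel(),u.ravel()):
        p,r=wproj_ray(o,(uu,vv)); 
        R=Ro.from_quat(np.roll(o["ee_rot"],-1)).as_matrix(); T=np.array(arm.camera_info("wrist")["T_tool_cam"])
        ax=R@T[:3,:3]@np.array([0,0,-1.]); pts.append(p+r*d[vv,uu]/(r@ax))
    P=np.array(pts); k=(P[:,2]>.009)&(P[:,2]<.02); kn=(P[:,2]>.04)&(P[:,2]<.052)
    ctr,r=cv2.minEnclosingCircle((P[k][:,:2]*1000).astype(np.float32)); print(n,"flange",np.round(ctr,1),round(r,1),"medz",np.median(P[k][:,2]).round(4),"knob",kn.sum(),np.median(P[kn],0).round(4),"table z",np.percentile(P[:,2],10).round(4),"tcp",o["eef_pos"].round(4))
# tip projected in w3
E
python3 - <<'E'
import cv2
i=cv2.imread("pics/w3.png"); cv2.imwrite("pics/w3c.png",cv2.resize(i[160:300,200:320],None,fx=5,fy=4.2,interpolation=cv2.INTER_CUBIC))
E
```

```text
Traceback (most recent call last):
  File "h.py", line 20, in wproj_ray
    c=arm.camera_info("wrist"); f=192/np.tan(np.radians(c["vfov"]/2)); T=np.array(c["T_tool_cam"])
ValueError: time passes only in moves, steps and waits
```

View pics/w3c.png

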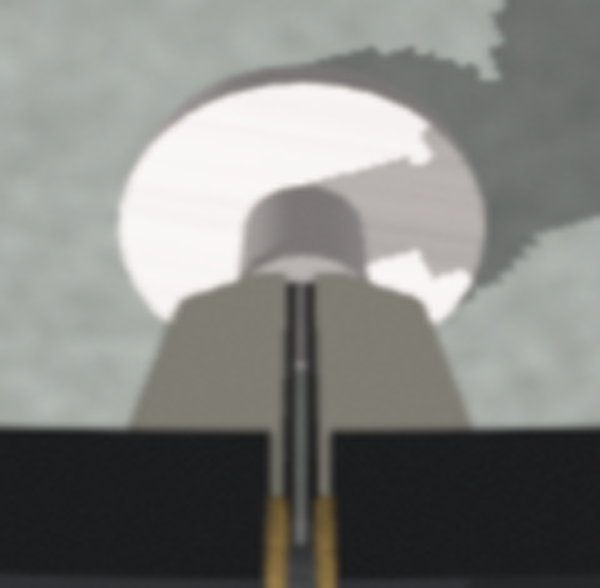

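```bash
python3 - <<'E'
from workcell import arm
import numpy as np
np.save("cam.npy",{n:arm.camera_info(n) for n in("scene","top","wrist")},allow_pickle=True)
E
sed -i 's/arm.camera_info(\(n\|"wrist"\))/CAM[\1]/; s/^from workcell import arm/from workcell import arm\nCAM=np.load("cam.npy",allow_pickle=True).item()/' h.py
cat > wm.py <<'E'
from h import *
from scipy.spatial.transform import Rotation as Ro
def wcloud(o):
    c=CAM["wrist"]; f=192/np.tan(np.radians(c["vfov"]/2)); T=np.array(c["T_tool_cam"]); R=Ro.from_quat(np.roll(o["ee_rot"],-1)).as_matrix()
    v,u=np.mgrid[:384,:512]; a,b=u-c["cx"],v-c["cy"]; r=np.hypot(a,b)+1e-9; t=r/f; d=o["d"]
    X=np.stack([np.tan(t)*a/r*d,-np.tan(t)*b/r*d,-d],-1)
    return X@(R@T[:3,:3]).T+R@T[:3,3]+o["eef_pos"]
if __name__=="__main__":
  for n,box in(("w1",(140,205,225,295)),("w2",(155,225,222,296)),("w3",(175,240,215,305))):
    o=np.load(f"pics/{n}.npz"); a,b,c,e=box; P=wcloud(o)[a:b,c:e].reshape(-1,3)
    k=(P[:,2]>.009)&(P[:,2]<.02); kn=(P[:,2]>.04)&(P[:,2]<.052)
    ctr,r=cv2.minEnclosingCircle((P[k][:,:2]*1000).astype(np.float32)); print(n,"flange",np.round(ctr,1),round(r,1),"medz",np.median(P[k][:,2]).round(4),"knob",kn.sum(),np.median(P[kn],0).round(4),"table z",np.percentile(P[:,2],10).round(4),"tcp",o["eef_pos"].round(4))
E
python3 wm.py
```

```text
w1 flange [ 643.7 -201.1] 27.2 medz 0.0134 knob 225 [ 0.644  -0.201   0.0452] table z -0.0014 tcp [ 0.647  -0.2018  0.1601]
w2 flange [ 643.9 -201.4] 27.3 medz 0.0134 knob 386 [ 0.6442 -0.2008  0.0452] table z -0.0012 tcp [ 0.646  -0.2023  0.0808]
w3 flange [ 644.  -201.6] 27.3 medz 0.0134 knob 150 [ 0.6461 -0.1943  0.0447] table z -0.001 tcp [ 0.6455 -0.2018  0.0195]
```

Run:
```python
from wm import *
for n in("w1","w3"):
    o=np.load(f"pics/{n}.npz"); R=Ro.from_quat(np.roll(o["ee_rot"],-1)).as_matrix()
    L=(wcloud(o)-o["eef_pos"])@R
    for uv in([(250,229),(250,235),(268,235),(245,245),(250,255),(240,270),(260,222),(260,240)] if n=="w3" else [(182,230),(178,240),(340,232),(345,240),(170,250),(355,250)]): print(n,uv,(L[uv[1],uv[0]]*1000).round(1), o["d"][uv[1],uv[0]].round(3))
c=CAM["wrist"];f=192/np.tan(np.radians(c["vfov"]/2));T=np.array(c["T_tool_cam"])
for p in([0,0,0],[0,-.019,0],[-.0075,0,0],[0,0,.0465]):
    q=T[:3,:3].T@(np.array(p)-T[:3,3]); r=np.hypot(q[0],q[1]); t=np.arctan2(r,-q[2]); print(p,c["cx"]+f*t*q[0]/r,c["cy"]-f*t*q[1]/r)
```

```text
w1 (182, 230) [ -7.  -37.7 -48.7] 0.175
w1 (178, 240) [ -6.1 -49.7 -48.2] 0.164
w1 (340, 232) [ -7.  -40.7  46.3] 0.172
w1 (345, 240) [ -7.  -51.6  46.5] 0.161
w1 (170, 250) [ -7.8 -65.  -48.4] 0.148
w1 (355, 250) [ -8.  -65.7  48.1] 0.148
w3 (250, 229) [ -8.2 -37.6  -7.3] 0.174
w3 (250, 235) [ -8.8 -47.1  -7. ] 0.165
w3 (268, 235) [ -8.3 -46.    3.1] 0.166
w3 (245, 245) [ -9.  -59.8  -9.2] 0.153
w3 (250, 255) [ -8.8 -70.1  -6.3] 0.143
w3 (240, 270) [ -35.1 -125.6   -7.1] 0.082
w3 (260, 222) [ -7.8 -26.1  -1.4] 0.186
w3 (260, 240) [ -7.1 -50.1  -1.4] 0.163
[0, 0, 0] 262.0189507654479 217.8392009858636
[0, -0.019, 0] 262.19016040398765 228.7058266249152
[-0.0075, 0, 0] 262.0384195255162 208.05200485660444
[0, 0, 0.0465] 325.71327399109134 217.37372526437565
```

The fingertips show up about 30 mm behind the reported TCP, so the fingers closed above the knob (its top is at tool y = -26.5 mm). I'll measure the true tip offset.

Run:
```python
from wm import *
for n in("w1","w2","w3"):
    o=np.load(f"pics/{n}.npz"); R=Ro.from_quat(np.roll(o["ee_rot"],-1)).as_matrix()
    L=(wcloud(o)-o["eef_pos"])@R*1000
    for nm,cols in(("left",range(150,200)),("right",range(325,375))) if n!="w3" else (("mid",range(235,285)),):
        S=L[215:262,cols.start:cols.stop].reshape(-1,3); k=(S[:,0]<-2)&(S[:,0]>-12)&(S[:,1]<-5)&(S[:,1]>-75)&(abs(S[:,2])<60)
        y=np.sort(S[k][:,1]); print(n,nm,k.sum(),"top y",y[-12:].round(1), "x",np.median(S[k][:,0]).round(1))
i=cv2.imread("pics/w1.png"); cv2.imwrite("pics/w1f.png",cv2.resize(i[205:275,140:380],None,fx=3.3,fy=3.3,interpolation=cv2.INTER_CUBIC))
s=cv2.imread("pics/scene3.png"); c=proj("scene",[.6455,-.2018,.05]).astype(int); print(c,proj("scene",[.6455,-.2018,.0195]),proj("scene",[.6455,-.2018,.046]))
cv2.imwrite("pics/s3f.png",cv2.resize(s[c[1]-35:c[1]+35,c[0]-35:c[0]+35],(560,560),interpolation=cv2.INTER_CUBIC))
```

```text
w1 left 873 top y [-32.8 -32.8 -32.8 -32.6 -32.5 -32.3 -32.2 -32.  -31.9 -31.8 -31.6 -31.5] x -8.5
w1 right 1001 top y [-32.7 -32.6 -32.5 -32.4 -32.3 -32.2 -32.2 -32.1 -31.9 -31.9 -31.7 -31.6] x -8.4
w2 left 873 top y [-32.9 -32.7 -32.7 -32.6 -32.2 -32.2 -32.1 -32.1 -31.9 -31.8 -31.5 -31. ] x -8.4
w2 right 1001 top y [-32.6 -32.6 -32.5 -32.5 -32.4 -32.3 -32.3 -32.2 -32.1 -31.9 -31.7 -31.7] x -8.4
w3 mid 1952 top y [-9.7 -9.3 -9.  -8.9 -8.8 -8.7 -8.  -7.1 -6.3 -6.2 -6.1 -5.1] x -8.5
[174 213] [176.05308414 221.06060508] [174.81241099 214.60692406]
```

View pics/w1f.png

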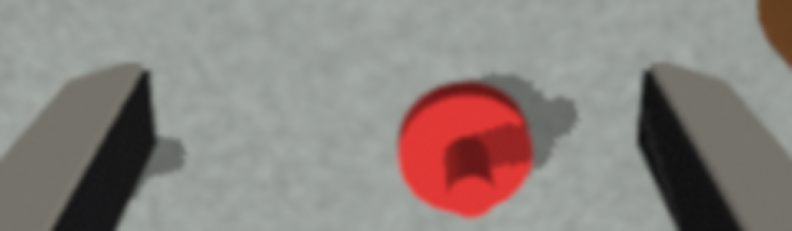

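View pics/s3f.png

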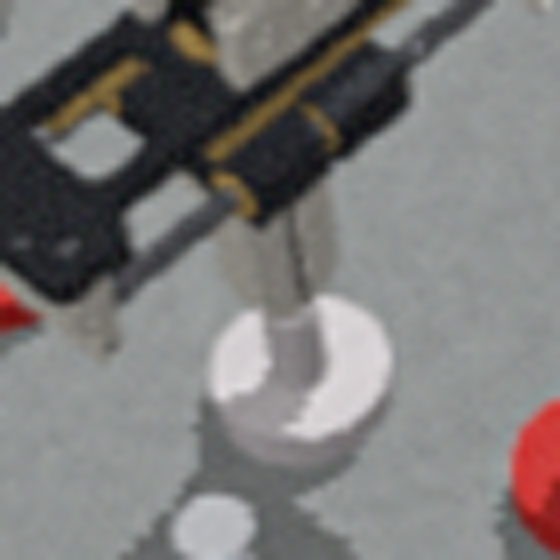

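Both views agree. The real fingertips end about 31.5 mm short of the reported TCP, 51 mm above the table, just above the knob. I'll correct for that offset: open, go down under guard until the tips are about 19 mm above the table, then close.

Run:
```python
from h import *
arm.gripper_open()
o=arm.observe(); f0=o["contact_force"]
print(arm.move_l([.6445,-.2016,-.0115],speed=.06,guard=5)); o=arm.observe(); print(o["eef_pos"],o["contact_force"]-f0)
arm.close(25); o=arm.observe(); print(o["t"],o["gripper_width"],o["contact_force"],o["eef_pos"])
p,d=arm.capture("wrist"); np.savez("pics/w4.npz",d=d,**o); cv2.imwrite("pics/w4.png",p[:,:,::-1])
```

```text
False
[ 0.64450736 -0.20161274 -0.0117162 ] [-0.22103053 -1.16575717 -0.77400103]
8.9167 0.01732640848734044 [ 1.10750585  0.27183262 -1.44232543] [ 0.64469744 -0.20171492 -0.01145177]
```

View pics/w4.png

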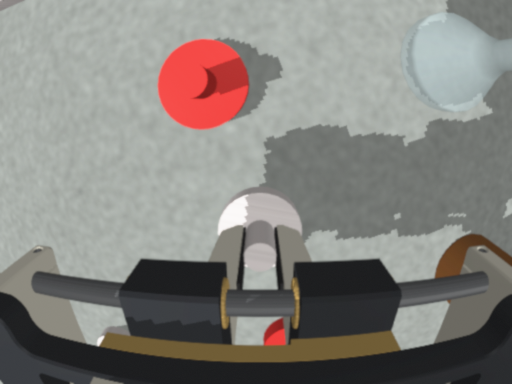

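It's held: the width of 17.3 mm fits the 18 mm knob. Next I'll lift it and measure where the disc sits in the hand.

Run:
```python
from wm import *
arm.move_l([.6447,-.2017,.09],speed=.2)
o=arm.observe(); p,d=arm.capture("wrist"); np.savez("pics/w5.npz",d=d,**o); cv2.imwrite("pics/w5.png",p[:,:,::-1])
print(o["t"],o["gripper_width"],o["contact_force"])
o=np.load("pics/w5.npz"); 
R=Ro.from_quat(np.roll(o["ee_rot"],-1)).as_matrix()
L=((wcloud(o)-o["eef_pos"])@R*1000)[170:300,205:315].reshape(-1,3)
for y0 in range(-60,40,6):
    k=(L[:,1]>=y0)&(L[:,1]<y0+6)&(abs(L[:,2])<35); 
    if k.sum()>5: print(y0,k.sum(),"x",L[k][:,0].min().round(1),L[k][:,0].max().round(1),"z",L[k][:,2].min().round(1),L[k][:,2].max().round(1))
img=cv2.imread("pics/w5.png"); cv2.imwrite("pics/w5c.png",cv2.resize(img[170:290,200:320],(600,600),interpolation=cv2.INTER_CUBIC))
```

```text
9.625 0.017209487030895025 [-0.470139   -0.06857121 -1.71454032]
-60 1166 x -9.6 9.2 z -25.5 22.1
-54 382 x -9.7 7.9 z -24.9 21.7
-48 346 x -9.5 -2.2 z -24.9 21.9
-42 297 x -9.4 -2.7 z -23.6 21.2
-36 199 x -9.1 -1.7 z -20.0 14.7
-30 2031 x -26.9 24.7 z -27.9 25.0
-24 378 x -27.2 0.3 z -28.0 24.9
-18 172 x -27.2 -10.2 z -26.8 23.2
-12 35 x -26.5 -12.5 z -23.6 22.0
```

View pics/w5c.png

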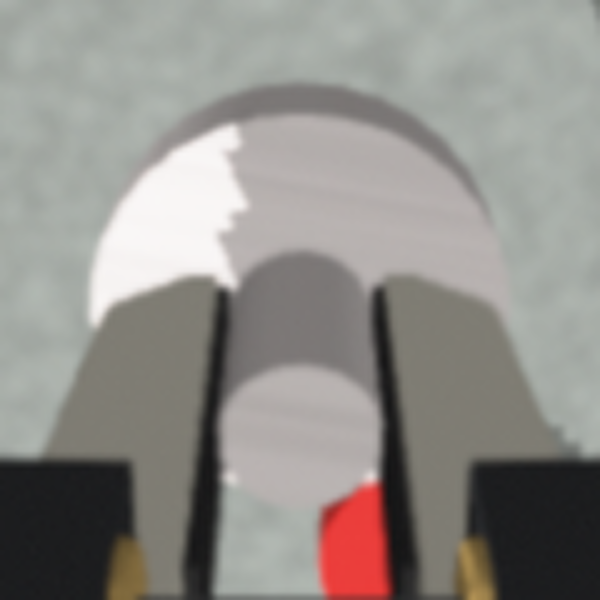

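The wrist crop shows the knob held square between the pads, with the flange centred on the TCP axis (front edge at tool x = -27.2 mm). I'll go to a spot behind the nest and look at it with the wrist camera.

Run:
```python
from wm import *
TH=np.radians(71.4-90); u=np.array([np.cos(TH+np.pi/2),np.sin(TH+np.pi/2)]); N=np.array([.5865,.1696])
arm.move_pose([*(N-.08*u),.095],qdown(TH))
o=arm.observe(); p,d=arm.capture("wrist"); np.savez("pics/w6.npz",d=d,**o); cv2.imwrite("pics/w6.png",p[:,:,::-1])
print(o["t"],o["gripper_width"],o["eef_pos"])
```

```text
10.85 0.0173833592718638 [0.56178785 0.09273419 0.09493328]
```

View pics/w6.png

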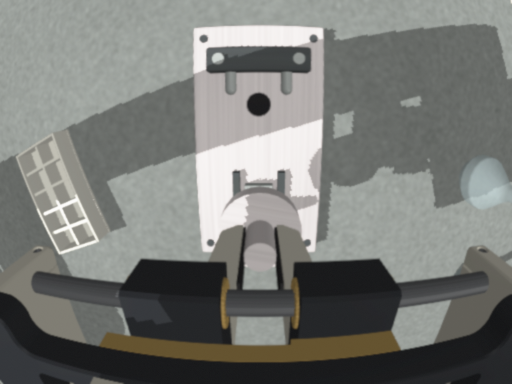

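The wrist view shows the nest square on: spot at (259,104), stud ends near (231,92) and (287,92), bracket at (259,60), plate corner holes at (204,38) and (314,38). I'll compute the positions.

Run:
```python
from wm import *
o=np.load("pics/w6.npz"); img=cv2.imread("pics/w6.png"); hsv=cv2.cvtColor(img,cv2.COLOR_BGR2HSV)
dk=np.zeros((384,512),np.uint8); dk[:118,195:325]=(img.max(2)<80)[:118,195:325]
n,l,s,ce=cv2.connectedComponentsWithStats(dk); pts={}
for i in range(1,n):
    if s[i,4]>15: print(s[i],ce[i].round(1),won(o,ce[i],.02).round(4))
sp=[ce[i] for i in range(1,n) if 200<s[i,4] and ce[i][1]>90][0]
S=won(o,sp,.02)[:2]
# plate side edges: per row left/right bright transitions
Lp=[];Rp=[]
g=cv2.cvtColor(img,cv2.COLOR_BGR2GRAY).astype(int)
m=((hsv[...,1]<25)&(img.min(2)>135))
for v in range(80,165,3):
    c=np.nonzero(m[v,170:345])[0]+170
    if len(c)>60: Lp.append(won(o,(c.min()-.5,v),.02)[:2]); Rp.append(won(o,(c.max()+.5,v),.02)[:2])
Lp=np.array(Lp);Rp=np.array(Rp)
for nm,A in(("L",Lp),("R",Rp)):
    f=cv2.fitLine(A.astype(np.float32),cv2.DIST_HUBER,0,1e-4,1e-4).ravel(); a=np.degrees(np.arctan2(f[1],f[0]))%180; print(nm,a,f[2:])
    if nm=="L":fl=f
    else: fr=f
a=np.radians(71.4);nx=np.array([np.sin(a),-np.cos(a)]);u=np.array([np.cos(a),np.sin(a)])
print("width",(fr[2:]-fl[2:])@nx,"spot offset from mid",(S-(fr[2:]+fl[2:])/2)@nx,"spot",S)
P=wcloud(o); print("plate z",np.median(P[120:150,215:300,2]))
for uv in[(231,93),(287,93),(231,94.5),(287,94.5),(231,85),(287,85)]: print(uv,[( (won(o,uv,.0275)[:2]-S)@nx*1000).round(1),((won(o,uv,.0275)[:2]-S)@u*1000).round(1)])
cv2.imwrite("pics/w6c.png",cv2.resize(img[40:125,190:330],(800,486),interpolation=cv2.INTER_CUBIC))
```

```text
[ 207   47  103   26 1789] [264.2  61.3] [0.6021 0.2047 0.02  ]
[247  93  23  23 398] [258.3 104. ] [0.5844 0.169  0.02  ]
L 71.50539 [0.5244778  0.17610879]
R 71.26013 [0.6335351 0.1286022]
width 0.11851373845342209 spot offset from mid -0.00017803284076129376 spot [0.58443248 0.16903683]
plate z 0.019310061526720712
(231, 93) [np.float64(-23.9), np.float64(10.1)]
(287, 93) [np.float64(25.3), np.float64(10.0)]
(231, 94.5) [np.float64(-23.9), np.float64(8.8)]
(287, 94.5) [np.float64(25.3), np.float64(8.7)]
(231, 85) [np.float64(-23.9), np.float64(17.3)]
(287, 85) [np.float64(25.3), np.float64(17.2)]
```

View pics/w6c.png

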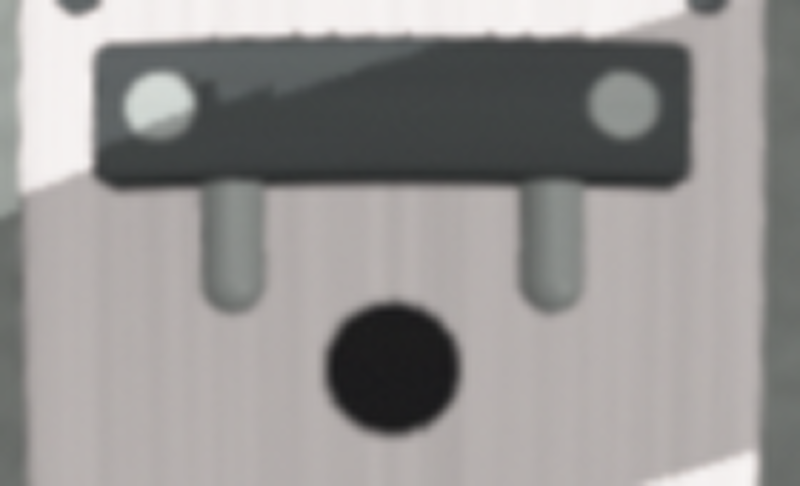

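The stud spacing reads 49.2 mm (49 given), the plate 118.5 mm wide (120 given), and the spot is on the axis. The stud ball ends are at y of about +8.5 mm, so the seat should be near y = -7 mm. I'll set the disc down at y = -18 mm.

```bash
cat >> h.py <<'E'
A=np.radians(71.4); U=np.array([np.cos(A),np.sin(A)]); NX=np.array([np.sin(A),-np.cos(A)]); S=np.array([.5844,.1690]); Q=qdown(A-np.pi/2)
def npos(y,z,x=0.): p=S+y*U+x*NX; return [p[0],p[1],z]
E
python3 - <<'E'
from h import *
arm.move_l(npos(-.018,.06),Q,speed=.15)
arm.move_l(npos(-.018,.015),speed=.08)
g=arm.move_l(npos(-.018,.004),speed=.015,guard=3); o=arm.observe(); print(g,o["t"],o["eef_pos"],o["contact_force"])
E
```

```text
True 12.7417 [0.57886677 0.15196106 0.00826718] [0.71966335 0.71098456 3.64932167]
```

Contact came at TCP z = 8.3 mm, against 8.5 mm expected. I'll release, retreat straight up and check.

Run:
```python
from h import *
arm.gripper_open(); arm.hold(.1)
arm.move_l(npos(-.018,.085),speed=.15)
o=arm.observe(); p,d=arm.capture("wrist"); np.savez("pics/w7.npz",d=d,**o); cv2.imwrite("pics/w7.png",p[:,:,::-1]); print(o["t"],o["eef_pos"],o["contact_force"])
```

```text
14.775 [0.57810505 0.1518683  0.08437211] [ 0.41748921 -0.32477431  0.22230253]
```

View pics/w7.png

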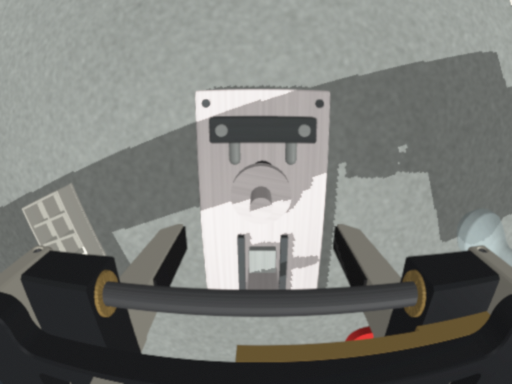

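The disc at (261,191) stands upright in the nest, free of the studs above it and of the clamp front near row 232. Next I'll find the tab's y from the first depth pictures.

Run:
```python
from h import *
exec(open("m.py").read().split("for n in")[0].replace("from h import *",""))
for n,off in(("top",None),("scene",None)):
    P=depthpts(n)
    s0={"top":[.5852,.1700],"scene":[.5881,.1693]}[n]
    D=P[...,:2]-np.array(s0); y=D@U*1000; x=D@NX*1000
    k=(P[...,2]>.058)&(P[...,2]<.08)&(abs(x)<25)&(y<-40)&(y>-155)
    print(n,k.sum(),"tab x",np.percentile(x[k],[2,50,98]).round(1),"y",np.percentile(y[k],[0,10,50,90,100]).round(1),"z",np.median(P[k][:,2]).round(4))
    k=(P[...,2]>.03)&(P[...,2]<.038)&(abs(x)<12)&(y<-40)&(y>-155); print(" clamp y",np.percentile(y[k],[0,2,50,98,100]).round(1))
from wm import wcloud
o=np.load("pics/w7.npz"); P=wcloud(o); D=P[...,:2]-S; y=D@U*1000;x=D@NX*1000; z=P[...,2]*1000
for zlo,zhi,nm in((31,37,"flange"),(62,70,"knobtop"),):
    k=(z>zlo)&(z<zhi)&(abs(x)<32)&(y<12)&(y>-50); print(nm,k.sum(),x[k].min(),x[k].max(),y[k].min(),y[k].max(),np.median(y[k]),np.median(z[k]))
k=(z>26)&(z<40)&(abs(x)<10)&(y<-48)&(y>-120); print("clamp front",np.percentile(y[k],[0,50,98,100]))
```

```text
top 101 tab x [-14.5  -0.1  13.7] y [-108.1 -107.8 -104.4  -99.3  -97.7] z 0.0727
 clamp y [-123.  -122.5  -89.8  -73.7  -72.9]
scene 69 tab x [-14.    3.7  15.7] y [-105.4 -104.1  -99.9  -96.8  -96. ] z 0.0702
 clamp y [-122.  -121.8  -87.5  -71.6  -70.6]
flange 2211 -28.626325758137636 25.52932317974694 -44.55464806102961 11.994873027168136 -12.895339472431642 33.33222107608609
knobtop 415 -10.616938220405332 6.61401496554557 -26.901949923708706 -8.775493527919195 -17.457882015426172 65.27122842410711
clamp front [-99.05439201 -84.8429289  -72.24268641 -71.67437498]
```

The disc's knob measures y = -17.8 mm. The tab spans y of about -107.5 to -97 mm with its top at z = 72 mm, and the clamp front is near -72 mm, so all are consistent. I'll close the fingers, go behind the tab, descend and touch it under guard.

Run:
```python
from h import *
arm.move_l(npos(-.128,.085),speed=.15)
arm.close(20)
arm.move_l(npos(-.128,.017),speed=.1)
arm.hold(.1); f0=np.mean([(arm.hold(.02),arm.observe()["contact_force"])[1] for _ in range(8)],0); print("f0",f0)
g=arm.move_l(npos(-.095,.017),speed=.02,guard=2.5); o=arm.observe(); 
print(g,o["t"],(o["eef_pos"][:2]-S)@U,(o["contact_force"]-f0)[:2]@U)
np.save("f0.npy",f0)
F=[]
for _ in range(8): arm.hold(.02); F.append((arm.observe()["contact_force"]-f0)[:2]@U)
print(np.round(F,2),arm.observe()["gripper_width"],arm.observe()["t"])
```

```text
f0 [-0.10231415 -0.13864805 -0.07616103]
True 19.0333 -0.11576229219598776 0.48803331699445784
[ 0.5  -0.13  0.12 -0.48  0.56 -0.84  0.8   0.64] 0.00040629658706937266 19.1667
```

It stopped with the finger face at about y = -108 mm, right where the tab was measured. Now I'll push it part of the way to learn the drag.

```bash
cat >> h.py <<'E'
def fm(n=10):
    f0=np.load("f0.npy"); F=[]
    for _ in range(n): arm.hold(.015); F.append(-(arm.observe()["contact_force"]-f0)[:2]@U)
    return np.mean(F),np.std(F)
def ny(): return (arm.observe()["eef_pos"][:2]-S)@U*1000
E
python3 - <<'E'
from h import *
y=ny()
for dy in(8,16):
    g=arm.move_l(npos((y+dy)/1000,.017),speed=.015,guard=9); f=-(arm.observe()["contact_force"]-np.load("f0.npy"))[:2]@U
    print(g,ny().round(2),round(f,2),np.round(fm(),2),arm.observe()["t"])
E
```

```text
False -108.9 4.84 [4.74 0.66] 20.025
False -100.55 4.49 [4.73 0.45] 20.875
```

The drag is about 4.7 N. Next is a slow guarded push until the disc reaches the studs, expected near TCP y of -78 mm.

Run:
```python
from h import *
g=arm.move_l(npos(-.083,.017),speed=.012,guard=4); print(g,ny().round(2),np.round(fm(6),2),arm.observe()["t"])
g=arm.move_l(npos(-.062,.017),speed=.006,guard=3.5) ; f=-(arm.observe()["contact_force"]-np.load("f0.npy"))[:2]@U
print(g,ny().round(2),round(f,2),np.round(fm(),2),arm.observe()["t"])
```

```text
False -83.77 [6.07 0.69] 22.5583
True -78.52 0.75 [-0.05  0.33] 24.175
```

The guard tripped at y = -78.5 mm, near the expected seat, and the arm relaxed there. I'll now creep up in small steps while watching the force, aiming for about 14 N total (roughly 9 N on the disc).

Run:
```python
from h import *
y=ny(); 
for i in range(25):
    y+=.2 if i<1 or f<5 else .12
    arm.move_l(npos(y/1000,.017),speed=.01); f,s=fm(6); print(round(y,2),ny().round(2),round(f,2),round(s,2))
    if f>10.0: break
print(arm.observe()["t"])
```

```text
-78.99 -79.03 -0.02 0.38
-78.79 -78.78 -0.11 0.34
-78.59 -78.58 -0.09 0.55
-78.39 -78.54 1.13 0.17
-78.19 -78.49 2.61 0.58
-77.99 -78.53 4.98 0.31
-77.79 -78.48 5.75 0.63
-77.67 -78.5 6.26 0.52
-77.55 -78.47 6.37 0.39
-77.43 -78.48 6.73 0.25
-77.31 -78.42 7.34 0.34
-77.19 -78.36 7.36 0.53
-77.07 -78.31 7.56 0.48
-76.95 -78.23 7.63 0.49
-76.83 -78.12 7.96 0.59
-76.71 -78.05 8.25 0.29
-76.59 -78.0 8.22 0.48
-76.47 -77.89 8.16 0.35
-76.35 -77.77 8.27 0.59
-76.23 -77.64 8.1 0.41
-76.11 -77.55 8.54 0.54
-75.99 -77.41 8.24 0.2
-75.87 -77.29 8.35 0.36
-75.75 -77.27 8.54 0.51
-75.63 -77.25 9.0 0.41
33.1667
```

Run:
```python
from h import *
y=-75.63
for i in range(16):
    y+=.2
    arm.move_l(npos(y/1000,.017),speed=.02); f,s=fm(4); yy=ny(); print(round(y,2),yy.round(2),round(f,2),round(s,2))
    if f>13.3 or arm.observe()["t"]>40: break
print(arm.observe()["t"])
```

```text
-75.43 -77.11 9.25 0.75
-75.23 -77.06 10.33 0.46
-75.03 -77.06 10.21 0.86
-74.83 -77.03 11.0 0.37
-74.63 -77.03 11.93 0.43
-74.43 -76.98 12.44 0.21
-74.23 -76.99 13.18 0.37
-74.03 -76.93 13.85 0.59
35.7
```

The total is 13.85 N, so about 9 N on the disc. The tab has stopped moving while force climbs, so the disc is seated. I'll back off straight behind, lift and look.

Run:
```python
from wm import *
arm.hold(.15)
arm.move_l(npos(-.105,.017),speed=.06); print(np.round(fm(4),2))
arm.move_l(npos(-.105,.085),speed=.15)
o=arm.observe(); p,d=arm.capture("wrist"); np.savez("pics/w8.npz",d=d,**o); cv2.imwrite("pics/w8.png",p[:,:,::-1]); print(o["t"])
q,_=arm.capture("scene"); cv2.imwrite("pics/scene8.png",q[:,:,::-1])
o=np.load("pics/w8.npz"); P=wcloud(o); D=P[...,:2]-S; y=D@U*1000;x=D@NX*1000; z=P[...,2]*1000
k=(z>62)&(z<70)&(abs(x)<20)&(y<25)&(y>-40); print("knob",k.sum(),x[k].min(),x[k].max(),y[k].min(),y[k].max(),np.median(z[k]))
cv2.imwrite("pics/w8c.png",cv2.resize(p[20:200,170:350,::-1],(600,600),interpolation=cv2.INTER_CUBIC))
```

```text
[0.22 0.69]
37.1833
knob 478 -8.530993684113225 8.636730081881618 -15.060087782817163 2.7136345813014566 65.3347777363689
```

View pics/w8c.png

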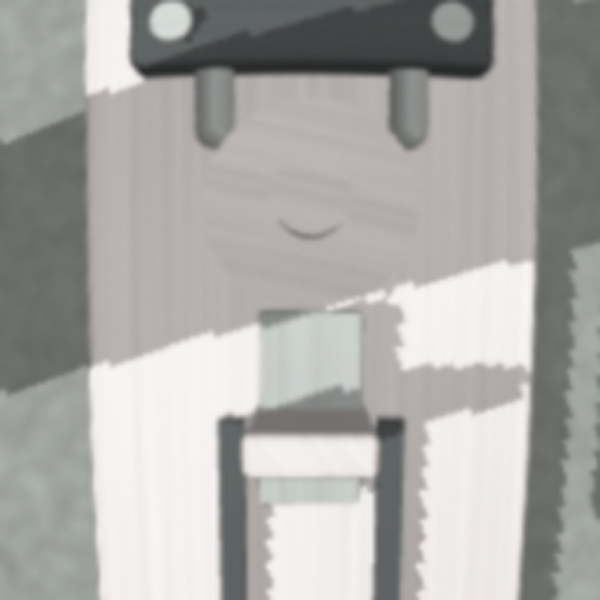

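View pics/scene8.png

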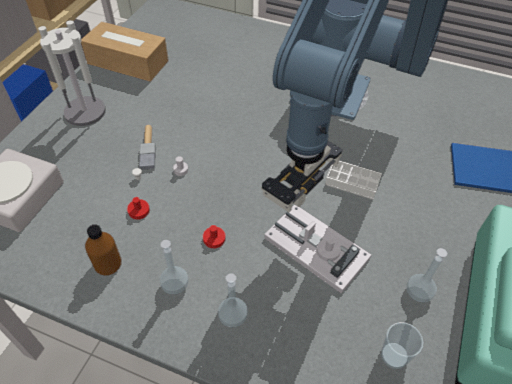

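In the wrist crop the disc is centred on the axis and touches both stud ends, at (215,145) and (408,145). The clamp's front, at (310,312), rests against the rim. The knob measures x = 0.05 mm, y = -6.2 mm, matching the predicted seat of about -7 mm, with its top at the upright height. In the scene view, everything else is in place and the gripper is clear. I'll hand in.

```bash
python3 -c "
from workcell import arm
print(arm.observe()['t']); arm.finish_job()"
```

```text
37.2833
the job is handed in; nothing more can be done
```

I set the larger bare-aluminium disc down in the nest at y ≈ -18 mm and let go. I then pushed the clamp tab until the disc seated on both studs, backed off, and handed the job in at 37.3 s of the 54 s allowed.

- **Pressing force:** total push was 13.9 N. Less the clamp drag of about 4.7 N, that leaves roughly 9 N on the disc, inside the 5–16 N window. This comes from the wrist force reading; I had no direct reading at the disc or at each stud.
- **Final position:** the last wrist picture puts the disc's knob at x ≈ 0 and y ≈ -6.2 mm. The seat I had estimated from the stud tips was about -7 mm. The disc stands flat, with both stud ends and the clamp face against it. The gripper is clear of everything, and the other things look unmoved.

**What went wrong or disagreed:**
- **First grasp missed:** the real fingertips end about 31 mm short of the reported tool point, so the fingers closed above the knob. I measured that offset in the pictures and corrected for it, and the second grasp held.
- **Camera disagreement:** the two fixed cameras differed by 4–5 mm in x, so I used the wrist camera for the final positions.
- **Guard stop:** the guarded push relaxed to about 0 N when it tripped, so I finished in small steps. Over about 1 mm of those steps the disc still slid at only about 8 N total before it seated.

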